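# Stack the last case on the scale and book the weight

## Robot

A 6-joint arm with a two-finger parallel gripper is mounted at the origin on the work surface. World frame = base frame: x ahead of the robot, y to its left, z up, the work surface at z = 0. Lengths are in m, angles in rad, forces in N, time in s.
With the tool pointing down it reaches from about 0.325 to 0.875 m from the base axis. Payload 4.4 kg.
Tool frame: the origin (TCP) lies midway between the tips of the shut fingers; the grasp point (between the pads) lies 19 mm behind it; z points along the fingers, y is the line along which they close (so a half turn about z gives the same grasp; the last joint's range is limited). The gripper opens to 85 mm and grips with 20 to 120 N. Pads are 22 mm wide; open, the fingers measure 114 mm over their backs; the gripper's body (76 mm by 85 mm) begins 54 mm behind the grasp point. The pads swing forward as they close: fully open they stand 13 mm farther back than shut.
Start: joints at [1.145, 0.207, 1.542, -0, 1.393, -0.15], TCP at [0.157, 0.553, 0.231] pointing down, gripper open.
Joint ranges: [-2.73, 2.73], [-0.86, 2.22], [0.23, 2.46], [-1.11, 4.25], [0.08, 2.63], [-2.82, 2.82]. Speed limits (rad/s): [2.79, 2.79, 3.14, 3.14, 3.14, 3.14].

## Interface

Orientations are given as [roll, pitch, yaw] about the fixed x, y, z axes, in that order (R = Rz(yaw) Ry(pitch) Rx(roll)).
In Python, from cell import arm gives the robot as it stands.
- The arm moves only by the shell command python3 -m creep 'ROWS' [FORCE]. ROWS is text: rows parted by semicolons, each of 7 numbers parted by spaces: the shift along the tool's x, y, z normalised to -1 to 1, where 1 is 0.2 m, then the turn, a rotation vector about the tool's x, y, z normalised to -1 to 1, where 1 is 2 pi rad, then the closure, from 0 (fully open) to 1 (shut). A call has 1 to 8 rows; each row is the pose to reach, as a shift and turn from the pose commanded when the call began, along the tool's axes at that moment, turning the shorter way round; what a row does not reach only later rows make up. A row lasts 1/8 s, in which the tool goes at most 62.5 mm and 10.7 degrees, less where a joint would pass 70% of its speed; a pose out of reach is approached as far as the arm can. A call with a number of a shift or a turn outside -1 to 1 is refused whole. A call with a gripper value outside its range is refused whole. The fingers move at their own pace and stop on an object; FORCE is the grip in N (left out, the last holds). Time passes only in rows, so rows that repeat a pose let the fingers close. It gives the time, the measured TCP pose, the force, the opening and the grip force at its end, in the units of the state.
- arm.get_obs(): the state, without advancing time (a new reading comes with each control period).
- arm.camera(name): name is "side" or "top"; returns a dict with "pixels" (480x640x3 uint8, red, green, blue), "depth" (480x640 float32, m along the optical axis (not along the pixel's ray), 0 where there is no reading), "camera_matrix" (3x3 intrinsics, pixels), "R" (3x3) and "t" (3): a world point X has camera coordinates R X + t. Camera axes: x right, y down, z forward; pixel columns grow to the right and rows downward; lengths in m; the calibration is good to about 2 mm. A picture is of the moment at which its call begins.
- arm.close_job(): hands the job in; it is judged then, once.
The state is a dict: "clock": time; "qpos": joint angles; "joint_velocities": joint speeds; "tau": joint torques, N m; "tcp_pos": TCP position; "eef_rot": TCP orientation; "wrist_force": force on the tool from outside, world axes, zero at the start; "wrist_torque": the same for the moment, N m; "grip_width": finger opening in m; "grasp_force": force on a finger pad.
Only numpy, scipy, OpenCV 4.12 (cv2) and the standard library are available. Lean on these libraries where they do the work, as an engineer would, in place of code of your own. Each camera call takes 0.05 s, during which the arm holds its last target. There are 200 camera calls.

## Task

The last wooden case stands on its edge in the little rack: take it out, lay it down flat on the open bench and let go, then take it again across its width and set it (do not drop it) flat and square on top of the two cases on the scale, edges and ends in line with theirs, either big face up, and let go. Then book the weight on the keypad: with the column standing, press fully down and let spring back, one key at a time, first the large round key, then the square key, then the long bar key. Leave the small round key unpressed, and do not shift the bottle or the tape roll.

Things in the scene. Friction and masses are not known exactly. Their poses are not given: they have to be found in the camera images.
- case_new: case to be stacked: closed wooden box 100 x 62 x 34 mm, 150 to 300 g, at first on its long narrow edge in the rack. Origin: centre of the face it stands on then. x along its 100 mm length, y through its 34 mm thickness, z along its 62 mm width (up while on edge). Stood on the bench, it tips over flat when its top is pushed some 30 mm along y; its middle then lies about 48 mm from where it stood
- case_new_center (a point): middle of the case to be stacked, 31 mm along its z from its origin; axes as the case
- case_mid: upper of the two like cases (100 x 62 x 34 mm) lying flat in a column on the scale, loose. Origin: centre of its underside. x along its length, y along its width, z up; its top is 34 mm above the origin (about 122 mm above the bench)
- case_mid_center (a point): middle of the upper case on the scale, 17 mm above its origin; axes as the case
- case_low: lower of the two like cases, lying flat on the scale pan, loose. Origin: centre of its underside; x along its length, y width, z up
- case_low_center (a point): middle of the lower case on the scale, 17 mm above its origin
- scale_pan (a point): middle of the top of the scale's square steel pan, 170 x 170 mm, 54 mm above the bench; x, y along its sides. The scale is fixed; its pan does not move. The bench in front of it (x 0.39 to 0.51 m, y -0.15 to 0.15 m) is always clear
- rack: fixed rack: plywood base 120 x 75 x 8 mm, two aluminium lips 110 mm long, 5 mm thick, 18 mm high above the base, 39 mm apart inside, holding the case by the bottom of its big faces; ends open. Origin: centre of its underside; x along the slot, y across. In it the case's underside is 8 mm and its top 70 mm above the bench; it lifts straight out
- terminal: fixed keypad terminal: grey housing 150 x 170 mm, deck 36 mm high, display ridge 32 mm deep, 58 mm high at its +x side. Origin: centre of its underside; x towards the display, y left. White keys, tops 10 mm above the deck (46 mm above the bench), at (x, y) mm: large round (10, -40), small round (10, 40), long bar (-45, -35), square (-45, 40)
- key_big (a joint): large round key, 34 mm across. Reading 0 up, 0.006 m fully pressed; spring return, about 1.5 N to start and 5 N fully down.
- key_big_top (a point): centre of the top of the large round key (moves with it)
- key_square (a joint): square key, 28 x 28 mm. Reading 0 up, 0.006 m fully pressed; spring return, about 1.5 N to start and 5 N fully down.
- key_square_top (a point): centre of the top of the square key (moves with it)
- key_bar (a joint): long bar key, 66 mm along the terminal's y, 20 mm along its x. Reading 0 up, 0.006 m fully pressed; spring return, about 1.5 N to start and 5 N fully down.
- key_bar_top (a point): centre of the top of the bar key (moves with it)
- key_small (a joint): small round key, 18 mm across, not to be pressed. Reading 0 up, 0.006 m fully pressed; spring return, about 1.5 N to start and 5 N fully down.
- key_small_top (a point): centre of the top of the small round key
- bottle: bystander: small white bottle, 40 mm across, 85 mm tall, loose; origin at the centre of its underside
- tape_roll: bystander: roll of tape lying flat, 90 mm across, 24 mm high, loose; origin at the centre of its underside
Things that resemble listed ones, but are neither listed nor needed, are in the scene too. Leave any blue look-alike of the case_new alone.

How it is judged:
By the outcome, as a careful person would: the job done as asked, in the order asked, and still so for the second after the job is handed in, with the robot touching nothing.
It also fails if it takes over 72 s, if anything falls off the work surface, if the arm or the gripper's body presses on something with over 40 N, if the wrist force passes 120 N, or if a joint passes its speed limit or range.

## Working session

There is one attempt and no reset: what is moved stays moved. The work goes in short steps, Python scripts to look and compute and a shell command to move; the robot and the scene stay as the last step left them, time stands still between calls to the robot, and variables do not carry over. Pictures are saved under pics/ and viewed, at most 10 in all, crops included, and the job is handed in when it is done.

```bash
mkdir -p pics; ls
python3 - <<'E'
from cell import arm
import cv2,numpy as np
o=arm.get_obs();print({k:np.round(v,3).tolist() for k,v in o.items()})
for n in("top","side"):
    c=arm.camera(n);np.savez(f"pics/{n}0.npz",**c)
    cv2.imwrite(f"pics/{n}0.png",c["pixels"][:,:,::-1]);print(n,c["camera_matrix"].tolist(),np.round(c["R"],3).tolist(),c["t"])
E
```

```text
pics
{'clock': 0.0, 'qpos': [1.144, 0.207, 1.543, -0.0, 1.394, -0.15], 'joint_velocities': [-0.001, -0.001, 0.0, -0.001, -0.001, 0.002], 'tau': [0.0, -38.303, -29.16, -0.0, 0.01, 0.0], 'tcp_pos': [0.156, 0.553, 0.23], 'eef_rot': [-3.139, -0.0, 2.866], 'wrist_force': [-0.671, 0.259, -0.732], 'wrist_torque': [-0.022, 0.008, 0.007], 'grasp_force': 0.0, 'grip_width': 0.086}
top [[445.99143547326565, 0.0, 321.90136183840656], [0.0, 445.99143547326565, 237.04188724036337], [0.0, 0.0, 1.0]] [[-0.009, -1.0, 0.021], [-0.983, 0.005, -0.181], [0.181, -0.023, -0.983]] [0.0206411  0.55982192 0.99247021]
side [[534.6215893417515, 0.0, 319.04866271643743], [0.0, 534.6215893417515, 235.63050314241005], [0.0, 0.0, 1.0]] [[0.872, -0.489, -0.017], [-0.251, -0.417, -0.873], [0.42, 0.766, -0.487]] [-0.48100317  0.22608923  1.01996811]
```

View pics/top0.png

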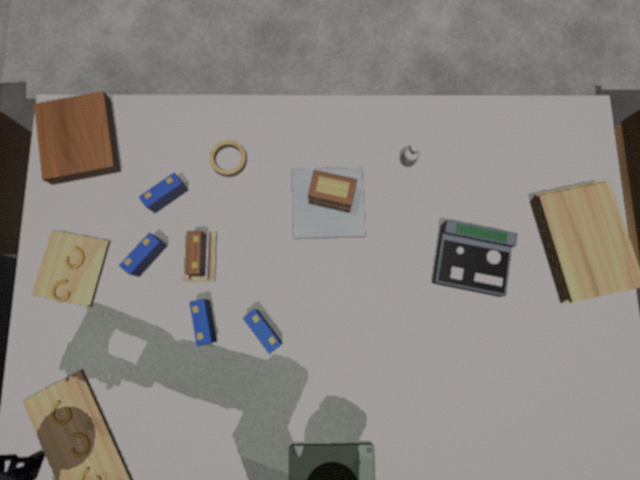

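View pics/side0.png

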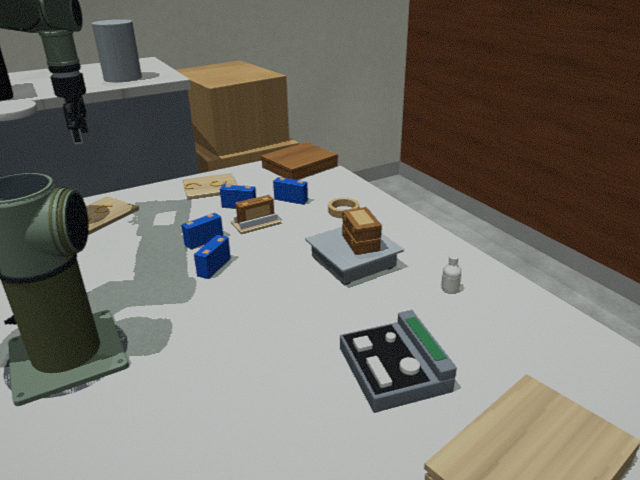

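The only brown case standing in a rack is at top (195,253) / side (255,208), on a plywood base with lips. The upright blue look-alikes are at top (163,192), (142,255), (202,322) and (262,330), and the column on the scale is at (332,190). The brown one fits case_new, so I'll confirm it in a crop and measure it.

```bash
cat > h.py <<'E'
import numpy as np,cv2
from cell import arm
def load(n): return np.load(f"pics/{n}.npz")
def snap(n,tag):
    c=arm.camera(n);np.savez(f"pics/{n}{tag}.npz",**c);return c
def cast(c,uv,z):
    uv=np.atleast_2d(np.asarray(uv,float));K,R,t=c["camera_matrix"],c["R"],c["t"]
    d=np.c_[uv,np.ones(len(uv))]@np.linalg.inv(K).T@R; o=-R.T@t
    return o+d*((z-o[2])/d[:,2])[:,None]
def cloud(c):
    D=c["depth"];v,u=np.mgrid[:480,:640];K=c["camera_matrix"]
    P=np.stack([(u-K[0,2])/K[0,0]*D,(v-K[1,2])/K[1,1]*D,D],-1)
    return np.where(D[...,None]>0,(P-c["t"])@c["R"],np.nan)
def rect(P):
    (x,y),(a,b),th=cv2.minAreaRect((P[:,:2]*1000).astype(np.float32))
    if a<b:a,b,th=b,a,th+90
    return np.round([x,y,a,b,(th+90)%180-90],1)   # centre mm, long, short, angle of long side deg
def top(c,box,z,tol=.008,m=None):
    """height+optional colour mask in pixel box u0,v0,u1,v1 -> largest blob -> rays on plane z -> rect"""
    Z=cloud(c)[...,2];k=(abs(Z-z)<tol)
    if m is not None:k&=m
    b=np.zeros_like(k);u0,v0,u1,v1=box;b[v0:v1,u0:u1]=k[v0:v1,u0:u1]
    cs,_=cv2.findContours(b.astype(np.uint8),0,1)
    q=max(cs,key=cv2.contourArea)[:,0]
    return rect(cast(c,q,z)),q
E
python3 - <<'E'
from h import *
c=load("top0");s=load("side0")
for n,box,z in(("new",(180,220,212,285),.070),("mid",(295,160,370,220),.122),("pan",(285,160,370,245),.054),("lips",(178,225,222,285),.026),("big",(482,247,506,268),.046),("small",(452,243,470,258),.046),("sq",(446,263,468,282),.046),("bar",(470,268,508,288),.046)):
    for nm,cc in(("top",c),):
        r,q=top(cc,box,z,.005 if z<.1 else .008);print(n,nm,r,len(q))
P=cloud(c);print([round(float(np.nanmedian(P[v-2:v+3,u-2:u+3,2])),4) for u,v in((195,253),(332,190),(310,225),(493,257),(457,273),(400,330))])
a=cv2.resize(c["pixels"][140:300,120:400,::-1],None,fx=2.8,fy=2.8,interpolation=2)
b=cv2.resize(s["pixels"][180:250,215:300,::-1],(364,300),interpolation=2)[:300]
b2=cv2.resize(s["pixels"][200:280,300:410,::-1],(412,300),interpolation=2)
im=np.zeros((600,784,3),np.uint8);a=cv2.resize(a,(525,300));im[:300,:525]=a;im[300:,:364]=b;im[300:,364:776]=b2
cv2.imwrite("pics/crop.png",im)
E
```

```text
new top [522.8 311.   98.7  35.1  -0.7] 113
mid top [658.   -4.6  99.7  64.5  77. ] 136
pan top [642.5   2.7 170.3 169.7   1.3] 277
lips top [ 5.221e+02  2.907e+02  1.074e+02  1.120e+01 -1.000e-01] 129
big top [ 509.9 -384.4   31.7   30.8   89.6] 40
small top [ 527.  -307.    16.9   16.7   89.6] 23
sq top [ 474.  -293.8   31.3   29.9   80.8] 47
bar top [ 458.7 -366.4   70.6   21.3   78.2] 74
[0.069, 0.1222, 0.0549, 0.0468, 0.0468, 0.0006]
```

View pics/crop.png

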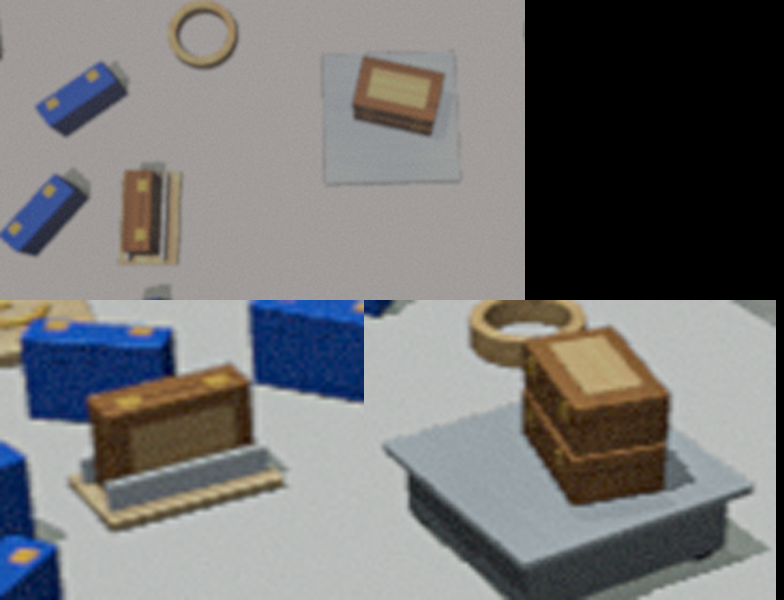

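The crop shows a brown case on edge between the aluminium lips, with blue look-alikes around it, so this is case_new. The measured sizes (99x35 mm, top at 69 mm) agree. Next I need a helper that turns world goals into row numbers.

```bash
cat >> h.py <<'E'
from scipy.spatial.transform import Rotation as Ro
def to(*targets):
    """targets (x,y,z mm, yaw deg) -> shift and turn numbers from the present pose"""
    o=arm.get_obs();R=Ro.from_euler("xyz",o["eef_rot"])
    print("clock",round(o["clock"],2),"tcp",np.round(o["tcp_pos"]*1000,1),"yaw",round(np.degrees(o["eef_rot"][2]),2),"width",round(o["grip_width"]*1000,1))
    for x,y,z,a in targets:
        s=R.inv().apply(np.array([x,y,z])/1000-o["tcp_pos"])/.2
        w=(R.inv()*Ro.from_euler("xyz",[np.pi,0,np.radians(a)])).as_rotvec()/2/np.pi
        print(np.round(s,3),np.round(w,4),"OUT" if abs(s).max()>1 else "")
E
python3 - <<'E'
from h import *
to((340,432,200,179.3),(522.8,311,130,179.3))
E
```

```text
clock 0.1 tcp [156.3 552.6 230.2] yaw 164.2 width 85.5
[-1.048 -0.33   0.151] [-0.0003 -0.0001 -0.0419] OUT
[-2.092 -0.662  0.502] [-0.0003 -0.0001 -0.0419] OUT
```

```bash
python3 -m creep '-0.98 -0.31 0.14 0 0 -0.042 0; -0.98 -0.31 0.14 0 0 -0.042 0;-0.98 -0.31 0.14 0 0 -0.042 0;-0.98 -0.31 0.14 0 0 -0.042 0' 40
python3 - <<'E'
from h import *
to((522.8,311,110,179.3),(522.8,311,36,179.3))
E
```

```text
clock: 0.6
tcp_pos: [0.3303, 0.4377, 0.2021]
eef_rot: [-3.14, -0.001, 3.126]
wrist_force: [-0.5, -0.1, -0.1]
grip_width: 0.0858
grasp_force: 0.0
clock 0.6 tcp [330.3 437.7 202.1] yaw 179.12 width 85.8
[-0.973 -0.618  0.461] [-0.0003 -0.0001 -0.0005] 
[-0.973 -0.617  0.831] [-0.0003 -0.0001 -0.0005]
```

```bash
python3 -m creep '-0.973 -0.618 0.2 0 0 0 0;-0.973 -0.618 0.2 0 0 0 0;-0.973 -0.618 0.2 0 0 0 0;-0.973 -0.618 0.2 0 0 0 0;-0.973 -0.618 0.46 0 0 0 0;-0.973 -0.618 0.46 0 0 0 0'
python3 - <<'E'
from h import *
to((522.8,311,36,179.3))
E
```

```text
clock: 1.35
tcp_pos: [0.5173, 0.3118, 0.1058]
eef_rot: [-3.137, -0.012, 3.128]
wrist_force: [-2.0, 0.4, 0.3]
grip_width: 0.0851
grasp_force: 0.0
clock 1.35 tcp [517.3 311.8 105.8] yaw 179.24 width 85.1
[-0.032 -0.002  0.349] [-0.0008 -0.0019 -0.0002]
```

```bash
python3 -m creep '0 0 0 0 0 0 0;0 0 0.18 0 0 0 0;0 0 0.3 0 0 0 0;0 0 0.37 0 0 0 0;0 0 0.37 0 0 0 0;0 0 0.37 0 0 0 0'
```

```text
clock: 2.1
tcp_pos: [0.5226, 0.3151, 0.0391]
eef_rot: [3.14, 0.003, 3.13]
wrist_force: [0.0, 0.3, -1.0]
grip_width: 0.0855
grasp_force: 0.0
```

```bash
python3 -m creep '0 0 0 0 0 0 1;0 0 0 0 0 0 1;0 0 0 0 0 0 1;0 0 0 0 0 0 1;0 0 0 0 0 0 1;0 0 0 0 0 0 1;0 0 0 0 0 0 1;0 0 0 0 0 0 1' 40
```

```text
clock: 3.1
tcp_pos: [0.5217, 0.3139, 0.0378]
eef_rot: [-3.141, 0.0, 3.13]
wrist_force: [-1.7, -2.8, 4.7]
grip_width: 0.0335
grasp_force: 40.6
```

```bash
python3 -m creep '0 0 -0.1 0 0 0 1;0 0 -0.25 0 0 0 1;0 0 -0.5 0 0 0 1;0 0 -0.6 0 0 0 1;0 0 -0.6 0 0 0 1;0 0 -0.6 0 0 0 1' 60
python3 - <<'E'
from h import *
to((490,150,158,77))
c=load("top0")
# mid angle: fit lines to long sides of top contour; also side cam
r,q=top(c,(295,160,370,220),.122,.008);P=cast(c,q,.122)[:,:2]*1000
def ang(P,r):
    a=np.radians(r[4]);d=np.array([np.cos(a),np.sin(a)]);n=np.array([-d[1],d[0]])
    u=(P-r[:2])@d;v=(P-r[:2])@n;out=[]
    for s in(1,-1):
        k=(s*v>r[3]/2-4)&(abs(u)<r[2]/2-8);p=np.polyfit(u[k],v[k],1);out+=[round(r[4]+np.degrees(np.arctan(p[0])),2),round(p[1],1)]
    for s in(1,-1):
        k=(s*u>r[2]/2-4)&(abs(v)<r[3]/2-8);p=np.polyfit(v[k],u[k],1);out+=[round(r[4]-np.degrees(np.arctan(p[0])),2),round(p[1],1)]
    return out
print(r,ang(P,r))
s=load("side0");r2,q2=top(s,(335,200,390,245),.122,.006);print(r2,ang(cast(s,q2,.122)[:,:2]*1000,r2))
for z in(.122,):
    print(np.round(np.nanmedian(cloud(s)[222:232,358:368,2]),4))
E
```

```text
clock: 3.85
tcp_pos: [0.5199, 0.3138, 0.155]
eef_rot: [-3.14, -0.004, 3.13]
wrist_force: [-0.6, 0.2, -1.6]
grip_width: 0.0331
grasp_force: 60.1
clock 3.85 tcp [519.9 313.8 155. ] yaw 179.32 width 33.1
[ 0.14  -0.821 -0.013] [-7.000e-04 -2.000e-04  2.842e-01] 
[658.   -4.6  99.7  64.5  77. ] [np.float64(76.92), np.float64(30.3), np.float64(76.99), np.float64(-31.1), np.float64(77.29), np.float64(48.9), np.float64(76.97), np.float64(-48.8)]
[658.1 -14.  110.4  65.2  76.9] [np.float64(77.21), np.float64(30.9), np.float64(76.91), np.float64(-31.5), np.float64(78.22), np.float64(53.3), np.float64(77.84), np.float64(-52.5)]
0.1212
```

```bash
python3 -m creep '0.14 -0.82 0 0 0 0.2842 1;0.14 -0.82 0 0 0 0.2842 1;0.14 -0.82 0 0 0 0.2842 1;0.14 -0.82 0 0 0 0.2842 1;0.14 -0.82 0 0 0 0.2842 1;0.14 -0.82 0 0 0 0.2842 1;0.14 -0.82 0 0 0 0.2842 1;0.14 -0.82 0 0 0 0.2842 1'; python3 -m creep '0 0 0 0 0 0 1;0 0 0 0 0 0 1;0 0 0 0 0 0 1;0 0 0 0 0 0 1' >/dev/null
python3 - <<'E'
from h import *
to((410,0,100,77))
E
```

```text
clock: 4.85
tcp_pos: [0.4896, 0.1504, 0.1546]
eef_rot: [-3.136, 0.0, 1.623]
wrist_force: [-0.8, 0.1, -2.0]
grip_width: 0.0331
grasp_force: 60.8
clock 5.35 tcp [491.4 150.7 157.2] yaw 93.42 width 32.9
[-0.728 -0.451  0.286] [-0.      0.      0.0456]
```

```bash
python3 -m creep '-0.728 -0.451 0.1 0 0 0.0456 1;-0.728 -0.451 0.1 0 0 0.0456 1;-0.728 -0.451 0.1 0 0 0.0456 1;-0.728 -0.451 0.286 0 0 0.0456 1;-0.728 -0.451 0.286 0 0 0.0456 1;-0.728 -0.451 0.286 0 0 0.0456 1'; python3 -m creep '0 0 0 0 0 0 1;0 0 0 0 0 0 1' >/dev/null
python3 - <<'E'
from h import *
to((410,0,45,77),(410,0,31,77))
E
```

```text
clock: 6.1
tcp_pos: [0.4108, 0.0002, 0.101]
eef_rot: [3.14, -0.0, 1.344]
wrist_force: [0.6, -0.1, -0.9]
grip_width: 0.0332
grasp_force: 60.7
clock 6.35 tcp [4.110e+02 2.000e-01 1.011e+02] yaw 77.02 width 33.1
[-0.002 -0.005  0.28 ] [ 0.0003 -0.      0.0001] 
[-0.002 -0.005  0.35 ] [ 0.0003 -0.      0.0001]
```

```bash
python3 -m creep '0 0 0.2 0 0 0 1;0 0 0.3 0 0 0 1;0 0 0.33 0 0 0 1;0 0 0.345 0 0 0 1;0 0 0.355 0 0 0 1;0 0 0.355 0 0 0 1;0 0 0.355 0 0 0 1'
```

```text
clock: 7.22
tcp_pos: [0.4108, -0.0001, 0.0298]
eef_rot: [3.14, -0.0, 1.343]
wrist_force: [-0.0, 0.5, 1.2]
grip_width: 0.0333
grasp_force: 60.8
```

```bash
python3 -m creep '0 0 0 0 0 0 0.4;0 0 0 0 0 0 0.2;0 0 0 0 0 0 0;0 0 0 0 0 0 0;0 0 0 0 0 0 0;0 0 -0.2 0 0 0 0;0 0 -0.4 0 0 0 0;0 0 -0.4 0 0 0 0'; python3 -m creep '0 -0.25 0 0 0 0 1;0 -0.25 0 0 0 0 1;0 -0.25 0 0 0 0 1;0 -0.25 0 0 0 0 1;0 -0.25 0 0 0 0 1;0 -0.25 0 0 0 0 1' 40;  python3 - <<'E'
from h import *
c=snap("top","1");m=c["pixels"];cv2.imwrite("pics/top1.png",cv2.resize(m[140:320,230:430,::-1],None,fx=3,fy=3))
E
```

```text
clock: 8.22
tcp_pos: [0.4132, -0.0006, 0.1123]
eef_rot: [3.133, -0.0, 1.343]
wrist_force: [-0.4, -0.5, 0.2]
grip_width: 0.0854
grasp_force: 0.0
clock: 8.98
tcp_pos: [0.3618, 0.0111, 0.1092]
eef_rot: [3.141, 0.0, 1.343]
wrist_force: [-0.9, -0.2, 0.2]
grip_width: -0.0
grasp_force: 0.0
```

View pics/top1.png

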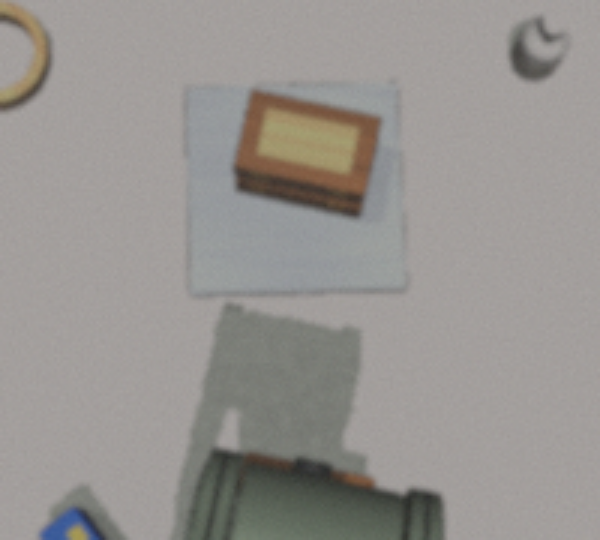

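The case stands on the bench with its top edge showing at crop (310,465), just ahead of the shut fingers. Now I lower and push its top.

```bash
python3 -m creep '0 0 0.15 0 0 0 1;0 0 0.29 0 0 0 1;0 0 0.29 0 0 0 1;0 0 0.29 0 0 0 1'; python3 -m creep '0 0.05 0 0 0 0 1;0 0.09 0 0 0 0 1;0 0.12 0 0 0 0 1;0 0.15 0 0 0 0 1;0 0.18 0 0 0 0 1;0 0.21 0 0 0 0 1;0 0.24 0 0 0 0 1;0 0.265 0 0 0 0 1' ; python3 -m creep '0 0.02 0 0 0 0 1;0 0.03 0 0 0 0 1;0 0.03 0 0 0 0 1;0 0 -0.25 0 0 0 1;0 0 -0.25 0 0 0 1;0 -0.2 -0.6 0 0 0 0;0 -0.2 -0.6 0 0 0 0;0 -0.2 -0.6 0 0 0 0'
```

```text
clock: 9.52
tcp_pos: [0.362, 0.0111, 0.0518]
eef_rot: [3.141, -0.0, 1.343]
wrist_force: [0.4, 0.6, -1.2]
grip_width: -0.0001
grasp_force: 0.0
clock: 10.52
tcp_pos: [0.4134, -0.0008, 0.0511]
eef_rot: [3.141, 0.0, 1.343]
wrist_force: [-0.2, 1.2, 0.1]
grip_width: 0.0
grasp_force: 0.0
clock: 11.52
tcp_pos: [0.3743, 0.0084, 0.1717]
eef_rot: [3.139, -0.0, 1.343]
wrist_force: [1.1, 0.6, -1.1]
grip_width: 0.0541
grasp_force: 0.0
```

Run:
```python
from h import *
s=snap("side","2");cv2.imwrite("pics/side2.png",s["pixels"][:,:,::-1])
c=snap("top","2");cv2.imwrite("pics/top2.png",c["pixels"][:,:,::-1])
to((458,-5,100,77))
```

```text
clock 11.62 tcp [373.5   8.4 170.2] yaw 76.96 width 68.6
[0.03  0.427 0.351] [-0.0001  0.     -0.0001]
```

View pics/side2.png

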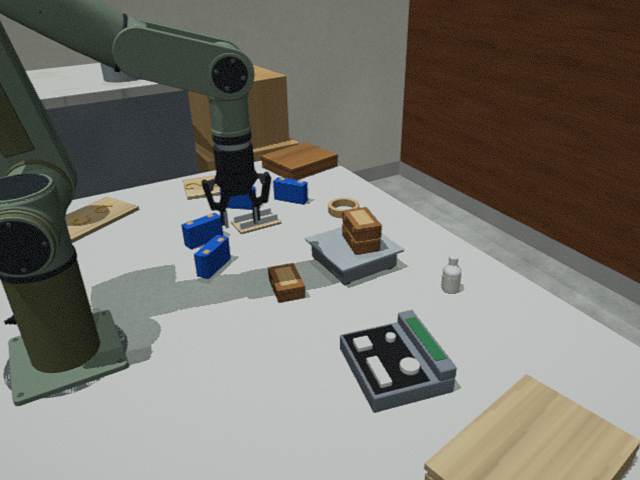

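The case lies flat on the bench at side (287,282), with the rack empty and the column standing at (362,230). I'll measure it now.

Run:
```python
from h import *
c=load("top2");s=load("side2")
P=cloud(c);print("brown z",[np.round(np.nanmedian(P[v-2:v+3,u-2:u+3],axis=(0,1)),3) for u,v in((320,275),(330,275))])
for nm,cc,box in(("top",c,(260,240,390,320)),("side",s,(260,255,310,305))):
    hsv=cv2.cvtColor(cc["pixels"],cv2.COLOR_RGB2HSV);m=(hsv[...,1]>70)&(hsv[...,0]<30)
    for t in(.004,.006):
        r,q=top(cc,box,.034,t,m);print(nm,r,len(q))
a=s["pixels"][240:320,240:340,::-1];cv2.imwrite("pics/c2.png",cv2.resize(np.vstack([a,c["pixels"][220:320,270:370,::-1]]),None,fx=3,fy=3))
```

```text
brown z [array([0.473, 0.021, 0.034]), array([ 0.473, -0.002,  0.034])]
top [466.3 -17.   96.4  40.1  77.9] 117
top [466.3 -17.   96.4  40.1  77.9] 117
side [455.4 -20.9 102.3  60.1  78.6] 99
side [455.3 -23.  105.1  60.7  77.3] 99
```

View pics/c2.png

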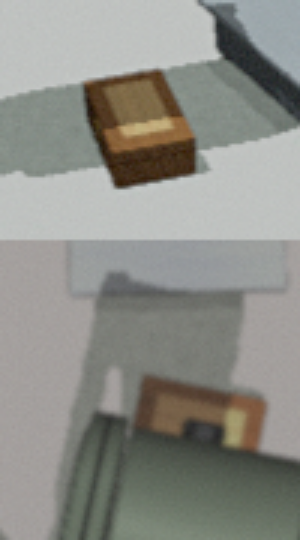

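The arm hides part of the case in the top view (lower half of the crop). I'll move it aside for a clean look.

```bash
python3 -m creep '0.95 0 0 0 0 0 0;0.95 0 0 0 0 0 0;0.95 0 0 0 0 0 0;0.95 0 0 0 0 0 0;0.95 0 0 0 0 0 0;0.95 0 0 0 0 0 0' | head -2
python3 - <<'E'
from h import *
c=snap("top","3");hsv=cv2.cvtColor(c["pixels"],cv2.COLOR_RGB2HSV);m=(hsv[...,1]>70)&(hsv[...,0]<30)
for t in(.004,.006,.01):print("top",top(c,(260,240,390,330),.034,t,m)[0])
r=top(c,(260,240,390,330),.034,.006,m)[0]
print("mid now",top(c,(295,160,370,220),.122,.008)[0])
x,y,a=r[0],r[1],r[4]; to((x,y,100,a),(x,y,5,a))
E
```

```text
clock: 12.38
tcp_pos: [0.4163, 0.1921, 0.1702]
top [456.6 -14.3  97.4  60.7  77.7]
top [456.6 -14.3  97.4  60.7  77.5]
top [456.6 -14.3  97.4  60.7  77.5]
mid now [658.1  -4.6  99.7  64.3  77. ]
clock 12.43 tcp [416.5 192.1 170.5] yaw 76.83 width 85.7
[-0.959  0.431  0.353] [-0.0002  0.0001 -0.0019] 
[-0.958  0.431  0.828] [-0.0002  0.0001 -0.0019]
```

```bash
python3 -m creep '-0.958 0.431 0 0 0 -0.0008 0;-0.958 0.431 0 0 0 -0.0008 0;-0.958 0.431 0 0 0 -0.0008 0;-0.958 0.431 0 0 0 -0.0008 0;-0.958 0.431 0.3 0 0 -0.0008 0;-0.958 0.431 0.5 0 0 -0.0008 0;-0.958 0.431 0.5 0 0 -0.0008 0;-0.958 0.431 0.5 0 0 -0.0008 0' 40
python3 - <<'E'
from h import *
to((456.8,-13.5,20,77),(456.8,-13.5,2,77))
E
```

```text
clock: 13.42
tcp_pos: [0.4586, -0.0135, 0.0726]
eef_rot: [3.139, 0.0, 1.347]
wrist_force: [0.5, -0.3, 0.9]
grip_width: 0.0855
grasp_force: 0.0
clock 13.43 tcp [458.6 -13.5  72.6] yaw 77.18 width 85.5
[-0.002 -0.01   0.263] [0.0004 0.     0.0005] 
[-0.002 -0.01   0.353] [0.0004 0.     0.0005]
```

```bash
python3 -m creep '0 -0.005 0.2 0 0 0.0004 0;0 -0.005 0.3 0 0 0.0004 0;0 -0.005 0.345 0 0 0.0004 0;0 -0.005 0.345 0 0 0.0004 0;0 -0.005 0.345 0 0 0.0004 0.1;0 -0.005 0.345 0 0 0.0004 0.2;0 -0.005 0.345 0 0 0.0004 0.3;0 -0.005 0.345 0 0 0.0004 0.4' 40;python3 -m creep '0 0 0 0 0 0 0.6;0 0 0 0 0 0 1;0 0 0 0 0 0 1;0 0 0 0 0 0 1'
```

```text
clock: 14.42
tcp_pos: [0.4575, -0.0126, 0.0031]
eef_rot: [3.14, 0.0, 1.346]
wrist_force: [-0.8, -0.1, 5.5]
grip_width: 0.0615
grasp_force: 44.4
clock: 14.92
tcp_pos: [0.4576, -0.0126, 0.0031]
eef_rot: [3.14, 0.0, 1.346]
wrist_force: [-0.8, 0.9, 6.0]
grip_width: 0.0615
grasp_force: 44.4
```

```bash
python3 -m creep '0 0 -0.1 0 0 0 1;0 0 -0.3 0 0 0 1;0 0 -0.6 0 0 0 1;0 0 -0.85 0 0 0 1;0 0 -0.85 0 0 0 1;0 0 -0.85 0 0 0 1'
python3 - <<'E'
from h import *
to((659,-2.9,165,77))
E
```

```text
clock: 15.68
tcp_pos: [0.4555, -0.0122, 0.171]
eef_rot: [-3.14, 0.0, 1.346]
wrist_force: [0.5, 0.2, -2.4]
grip_width: 0.0614
grasp_force: 44.6
clock 15.68 tcp [455.5 -12.2 171. ] yaw 77.11 width 61.4
[0.272 0.982 0.028] [-0.0003  0.      0.0003]
```

```bash
python3 -m creep '0.08 0.28 0 0 0 0.0002 1;0.16 0.56 0 0 0 0.0002 1;0.22 0.8 0 0 0 0.0002 1;0.265 0.96 0 0 0 0.0002 1;0.27 0.98 0 0 0 0.0002 1;0.27 0.98 0 0 0 0.0002 1;0.27 0.98 0 0 0 0.0002 1;0.27 0.98 0 0 0 0.0002 1';python3 - <<'E'
from h import *
to((659,-2.9,150,77),(659,-2.9,130,77))
E
```

```text
clock: 16.68
tcp_pos: [0.6588, -0.0035, 0.1721]
eef_rot: [-3.141, 0.0, 1.344]
wrist_force: [0.1, 0.3, -2.5]
grip_width: 0.0614
grasp_force: 44.7
clock 16.68 tcp [658.8  -3.5 172.1] yaw 77.02 width 61.4
[0.003 0.    0.11 ] [-0.0001  0.      0.0001] 
[0.003 0.    0.21 ] [-0.0001  0.      0.0001]
```

```bash
python3 -m creep '0.003 0 0.1 0 0 0 1;0.003 0 0.17 0 0 0 1;0.003 0 0.205 0 0 0 1;0.003 0 0.205 0 0 0 1;0.003 0 0.205 0 0 0 1' | head -2;python3 - <<'E'
from h import *
s=snap("side","4");to((659,-2.9,125.5,77))
a=s["pixels"][180:280,310:420,::-1];cv2.imwrite("pics/s4.png",cv2.resize(a,None,fx=6,fy=6,interpolation=2))
# predicted corners for the fit: mid top corners & new bottom corners (u,v)
K,R,t=s["camera_matrix"],s["R"],s["t"]
def pr(X):p=K@(R@X+t);return p[:2]/p[2]
d=np.array([np.cos(np.radians(77)),np.sin(np.radians(77)),0]);n=np.array([d[1],-d[0],0])
for z in(.054,.088,.122,.127,.161):print(z,[np.round((pr(np.array([.658,-.0046,z])+i*.05*d+j*.031*n)-[310,180])*6,0).tolist() for i,j in((-1,-1),(-1,1),(1,-1))])
E
```

```text
clock: 17.3
tcp_pos: [0.6603, -0.003, 0.1315]
clock 17.35 tcp [660.5  -3.  131.8] yaw 77.03 width 61.2
[-0.001 -0.007  0.032] [ 0.0002 -0.      0.0001] 
0.054 [[261.0, 448.0], [413.0, 422.0], [178.0, 326.0]]
0.088 [[262.0, 370.0], [417.0, 345.0], [179.0, 252.0]]
0.122 [[263.0, 290.0], [420.0, 266.0], [179.0, 176.0]]
0.127 [[264.0, 278.0], [421.0, 254.0], [179.0, 164.0]]
0.161 [[265.0, 196.0], [424.0, 172.0], [179.0, 86.0]]
```

View pics/s4.png

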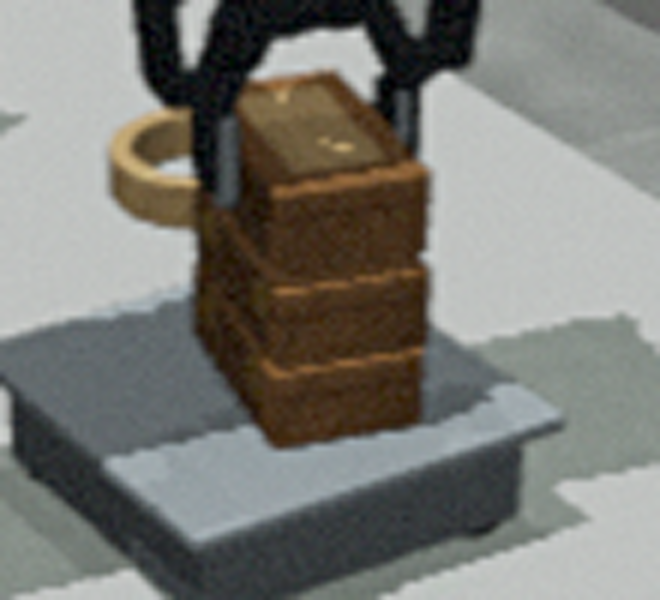

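The held case sits just above the column with its right edge at crop x≈426, against 424 for the mid case, so the alignment is close. I'll compare the end and side faces numerically from the depth.

```bash
cat >> h.py <<'E'
def faces(s,c0=(.658,-.0046),yaw=77,zs=((.060,.084),(.094,.118),(.134,.156))):
    P=cloud(s);a=np.radians(yaw);d=np.array([np.cos(a),np.sin(a)]);n=np.array([d[1],-d[0]])
    Q=P[...,:2]-np.array(c0);u=Q@d*1000;v=Q@n*1000;Z=P[...,2]
    for z0,z1 in zs:
        e=(Z>z0)&(Z<z1)&(abs(u+50)<8)&(abs(v)<24);w=(Z>z0)&(Z<z1)&(abs(v+31)<6)&(u>-42)&(u<40)
        f=lambda a,b:(np.round(np.median(a),2),round(float(np.degrees(np.polyfit(b,a,1)[0])),2),len(a)) if len(a)>5 else len(a)
        print(z0,"end (pos,slope deg,n)",f(u[e],v[e]),"side",f(v[w],u[w]))
E
python3 -c "
from h import *
faces(load('side4'));print('before');faces(load('side0'),zs=((.060,.084),(.094,.118)))"
```

```text
0.06 end (pos,slope deg,n) (np.float64(-52.98), -0.47, 178) side (np.float64(-27.79), 0.86, 100)
0.094 end (pos,slope deg,n) (np.float64(-51.86), 0.09, 193) side (np.float64(-26.13), 0.09, 94)
0.134 end (pos,slope deg,n) (np.float64(-50.89), 0.48, 184) side (np.float64(-28.03), -8.17, 75)
before
0.06 end (pos,slope deg,n) (np.float64(-53.27), -0.01, 173) side (np.float64(-27.65), 0.8, 101)
0.094 end (pos,slope deg,n) (np.float64(-51.71), 0.29, 195) side (np.float64(-26.12), -0.04, 106)
```

```bash
python3 -m creep '-0.003 -0.006 0 0 0 0 1;-0.003 -0.006 0 0 0 0 1;-0.003 -0.006 0.012 0 0 0 1;-0.003 -0.006 0.022 0 0 0 1;-0.003 -0.006 0.028 0 0 0 1;-0.003 -0.006 0.031 0 0 0 1;-0.003 -0.006 0.031 0 0 0 1;-0.003 -0.006 0.031 0 0 0 1'
```

```text
clock: 18.35
tcp_pos: [0.6586, -0.0033, 0.1252]
eef_rot: [3.141, -0.0, 1.344]
wrist_force: [-2.4, 0.3, 0.9]
grip_width: 0.0614
grasp_force: 45.0
```

```bash
python3 -m creep '0 0 0.001 0 0 0 0.25;0 0 0.001 0 0 0 0.2;0 0 0 0 0 0 0.1;0 0 0 0 0 0 0;0 0 0 0 0 0 0;0 0 0 0 0 0 0;0 0 0 0 0 0 0' 20;python3 -m creep '0 0 -0.1 0 0 0 0;0 0 -0.3 0 0 0 0;0 0 -0.5 0 0 0 0;0 -0.5 -0.5 0 0 0 0;0 -0.9 -0.5 0 0 0 0;0 -0.9 -0.5 0 0 0 0;0 -0.9 -0.5 0 0 0 0'
python3 - <<'E'
from h import *
s=snap("side","5");c=snap("top","5");faces(s,zs=((.060,.084),(.094,.118),(.128,.152)))
r,q=top(c,(290,150,380,220),.156,.008);print("new",r,len(q),"mid before [658 -4.6 99.7 64.5 77]")
im=np.zeros((600,780,3),np.uint8);im[:,:360]=cv2.resize(s["pixels"][190:290,330:390,::-1],(360,600));im[:420,360:]=cv2.resize(c["pixels"][150:250,280:380,::-1],(420,420));cv2.imwrite("pics/p5.png",im)
E
```

```text
clock: 19.23
tcp_pos: [0.6585, -0.0033, 0.1249]
eef_rot: [-3.142, 0.0, 1.344]
wrist_force: [0.1, -0.4, 0.2]
grip_width: 0.0854
grasp_force: 0.0
clock: 20.1
tcp_pos: [0.4788, 0.0383, 0.2249]
eef_rot: [-3.139, 0.0, 1.346]
wrist_force: [1.7, 0.1, -0.3]
grip_width: 0.0852
grasp_force: 0.0
0.06 end (pos,slope deg,n) (np.float64(-53.1), -0.56, 190) side (np.float64(-27.74), 0.29, 101)
0.094 end (pos,slope deg,n) (np.float64(-52.03), -0.48, 190) side (np.float64(-26.26), 0.1, 97)
0.128 end (pos,slope deg,n) (np.float64(-51.55), -0.11, 191) side (np.float64(-29.09), -0.09, 108)
new [655.6  -3.8  99.7  63.5  77.5] 141 mid before [658 -4.6 99.7 64.5 77]
```

View pics/p5.png

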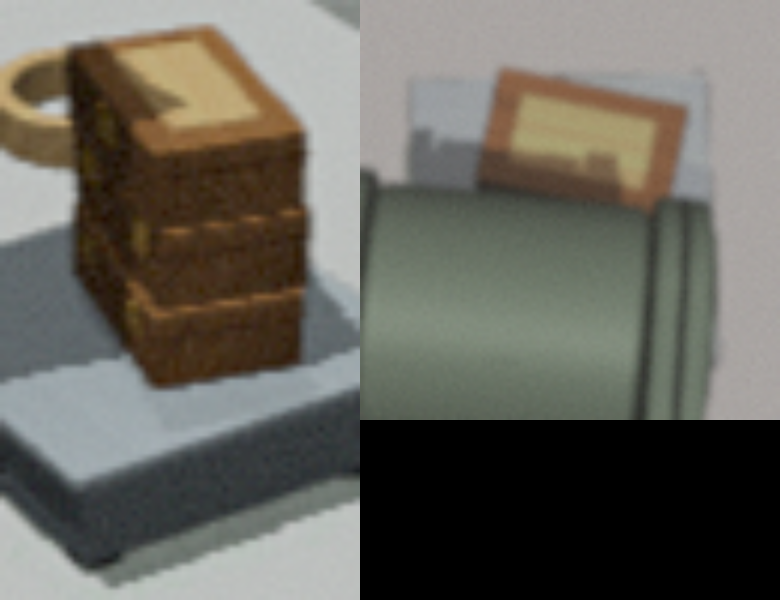

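The stack is standing square, but the top case sits about 2.2 mm towards the robot: side face −29.1 against −26.2 mm, and top view 655.6 against 658.0. I'll regrip it, lift a little, shift and set it down again.

```bash
python3 -m creep '0 0.3 0 0 0 0 0;0 0.6 0 0 0 0 0;0 0.82 0 0 0 0 0;0 0.9 0 0 0 0 0;0 0.9 0 0 0 0 0;0 0.9 0.25 0 0 0 0;0 0.9 0.42 0 0 0 0;0 0.9 0.5 0 0 0 0';python3 -m creep '0 0 0 0 0 0 0;0 0 0 0 0 0 0;0 0 0 0 0 0 0.1;0 0 0 0 0 0 0.2;0 0 0 0 0 0 0.3;0 0 0 0 0 0 0.4;0 0 0 0 0 0 0.6;0 0 0 0 0 0 1' 30
```

```text
clock: 21.2
tcp_pos: [0.657, -0.003, 0.1227]
eef_rot: [-3.138, 0.0, 1.344]
wrist_force: [-0.4, 0.3, -0.3]
grip_width: 0.0851
grasp_force: 0.0
clock: 22.2
tcp_pos: [0.6592, -0.0033, 0.126]
eef_rot: [3.14, -0.0, 1.344]
wrist_force: [-1.5, 0.3, 4.9]
grip_width: 0.0616
grasp_force: 34.8
```

```bash
python3 -m creep '0 0 -0.01 0 0 0 1;0 0 -0.03 0 0 0 1;0 0.011 -0.03 0 0 0 1;0 0.011 -0.03 0 0 0 1;0 0.011 -0.03 0 0 0 1;0 0.011 -0.015 0 0 0 1;0 0.011 -0.005 0 0 0 1;0 0.011 -0.005 0 0 0 1'; python3 -c "
from h import *
to((660.6,-3.7,125,77));s=snap('side','6');faces(s,zs=((.060,.084),(.094,.118),(.128,.152)))
hsv=cv2.cvtColor(s['pixels'],cv2.COLOR_RGB2HSV);m=(hsv[...,1]>90)&(hsv[...,0]<30)
for v in range(208,256,4):print(v,np.flatnonzero(m[v,360:400]).max()+360,end='; ')
"
```

```text
clock: 23.2
tcp_pos: [0.6608, -0.0038, 0.1261]
eef_rot: [3.141, 0.0, 1.344]
wrist_force: [-0.7, 0.6, -0.8]
grip_width: 0.0617
grasp_force: 34.1
clock 23.2 tcp [660.8  -3.8 126.1] yaw 77.03 width 61.7
[ 0.    -0.001  0.005] [0.     0.     0.0001] 
0.06 end (pos,slope deg,n) (np.float64(-52.86), -0.39, 180) side (np.float64(-27.68), 0.5, 99)
0.094 end (pos,slope deg,n) (np.float64(-51.43), 0.61, 182) side (np.float64(-26.19), -0.2, 100)
0.128 end (pos,slope deg,n) (np.float64(-51.49), 0.66, 190) side (np.float64(-27.64), -11.25, 80)
208 378; 212 380; 216 380; 220 380; 224 380; 228 380; 232 380; 236 380; 240 379; 244 379; 248 379; 252 366;
```

```bash
python3 -m creep '0 0 0.004 0 0 0 1;0 0 0.004 0 0 0 1;0 0 0.004 0 0 0 0.3;0 0 0.004 0 0 0 0.25;0 0 0.004 0 0 0 0.2;0 0 0.004 0 0 0 0.1;0 0 0 0 0 0 0;0 0 0 0 0 0 0' 20;python3 -m creep '0 0 0 0 0 0 0;0 0 0 0 0 0 0;0 0 -0.1 0 0 0 0;0 0 -0.3 0 0 0 0;0 0 -0.5 0 0 0 0;0 -0.5 -0.5 0 0 0 0;0 -0.9 -0.5 0 0 0 0;0 -0.9 -0.5 0 0 0 0'
python3 - <<'E'
from h import *
s=snap("side","7");c=snap("top","7");faces(s,zs=((.060,.084),(.094,.118),(.128,.152)))
r,q=top(c,(290,150,380,220),.156,.008);print("new",r,len(q),"mid before [658 -4.6 99.7 64.5 77]")
# terminal fit: key centres vs local layout
c=load("top0");L=np.array([[10,-40],[10,40],[-45,40],[-45,-35]],float);W=[]
for box in((482,247,506,268),(452,243,470,258),(446,263,468,282),(470,268,508,288)):W.append(top(c,box,.046,.005)[0][:2])
W=np.array(W);H=L-L.mean(0);G=W-W.mean(0);th=np.arctan2((H[:,0]*G[:,1]-H[:,1]*G[:,0]).sum(),(H*G).sum())
A=np.array([[np.cos(th),-np.sin(th)],[np.sin(th),np.cos(th)]]);F=H@A.T+W.mean(0)
print(np.degrees(th),"fit",F.round(1).tolist(),"res",(W-F).round(1).tolist())
to((480,-130,200,77))
E
```

```text
clock: 24.25
tcp_pos: [0.6607, -0.0038, 0.1259]
eef_rot: [3.141, -0.0, 1.344]
wrist_force: [1.2, 0.1, -0.6]
grip_width: 0.0856
grasp_force: 0.0
clock: 25.25
tcp_pos: [0.4839, 0.037, 0.2276]
eef_rot: [3.139, -0.0, 1.344]
wrist_force: [-0.1, 0.1, 0.8]
grip_width: 0.0853
grasp_force: 0.0
0.06 end (pos,slope deg,n) (np.float64(-52.87), -0.66, 178) side (np.float64(-27.7), 0.82, 97)
0.094 end (pos,slope deg,n) (np.float64(-52.01), -1.5, 191) side (np.float64(-26.07), 0.14, 104)
0.128 end (pos,slope deg,n) (np.float64(-51.65), 0.44, 199) side (np.float64(-27.04), -0.01, 113)
new [657.4  -4.2  99.6  64.3  77.2] 141 mid before [658 -4.6 99.7 64.5 77]
-12.823001910986694 fit [[510.1, -384.2], [527.8, -306.2], [474.2, -294.0], [457.5, -367.1]] res [[-0.2, -0.2], [-0.8, -0.8], [-0.2, 0.2], [1.2, 0.7]]
clock 25.35 tcp [478.9  38.3 225.2] yaw 77.12 width 85.4
[-0.819  0.194  0.125] [-0.0009  0.      0.0003]
```

The stack is now within about 1 mm (top view 657.4, -4.2 at 77.2° against 658, -4.6 at 77.0°). The key layout fits the given offsets to about 1 mm, so I'm off to the keypad with the fingers shut.

```bash
python3 -m creep '-0.98 0 0.2 0 0 0 1;-0.98 0 0.2 0 0 0 1;-0.98 0 0.2 0 0 0 1;-0.98 0 0.2 0 0 0 1;-0.98 0 0.2 0 0 0 1' 20 | head -2;python3 -m creep '-0.98 -0.2 0.1 0 0 0 1;-0.98 -0.2 0.1 0 0 0 1;-0.98 -0.2 0.1 0 0 0 1;-0.98 -0.2 0.1 0 0 0 1;-0.98 -0.2 0.1 0 0 0 1;-0.98 -0.2 0.1 0 0 0 1;-0.98 -0.2 0.1 0 0 0 1' 20; python3 -c "
from h import *
to((510,-384,75,77.2),(510,-384,38,77.2))"
```

```text
clock: 25.98
tcp_pos: [0.4419, -0.1552, 0.1868]
clock: 26.85
tcp_pos: [0.3593, -0.3349, 0.1661]
eef_rot: [3.141, -0.0, 1.347]
wrist_force: [0.5, 1.0, 0.2]
grip_width: 0.0
grasp_force: 0.0
clock 26.85 tcp [ 359.3 -334.9  166.1] yaw 77.19 width 0.0
[-0.072  0.789  0.456] [ 0. -0. -0.] 
[-0.072  0.789  0.641] [ 0. -0. -0.]
```

```bash
python3 -m creep '-0.07 0.3 0.1 0 0 0 1;-0.07 0.6 0.2 0 0 0 1;-0.07 0.78 0.4 0 0 0 1;-0.072 0.789 0.456 0 0 0 1;-0.072 0.789 0.456 0 0 0 1;-0.072 0.789 0.456 0 0 0 1;-0.072 0.789 0.456 0 0 0 1' ; python3 -c "
from h import *
to((510,-384,50,77.2),(510,-384,38,77.2),(474.2,-294,75,77.2))"
```

```text
clock: 27.72
tcp_pos: [0.5091, -0.3867, 0.0772]
eef_rot: [3.139, 0.002, 1.344]
wrist_force: [-0.2, 0.2, 0.1]
grip_width: -0.0001
grasp_force: 0.0
clock 27.73 tcp [ 509.1 -386.7   77.2] yaw 76.99 width -0.1
[0.014 0.001 0.136] [ 0.0005  0.0003 -0.0006] 
[0.015 0.001 0.196] [ 0.0005  0.0003 -0.0006] 
[ 0.412 -0.274  0.009] [ 0.0005  0.0003 -0.0006]
```

```bash
python3 -m creep '0.005 0 0.1 0 0 0 1;0.005 0 0.13 0 0 0 1;0.005 0 0.15 0 0 0 1;0.005 0 0.165 0 0 0 1;0.005 0 0.175 0 0 0 1;0.005 0 0.185 0 0 0 1;0.005 0 0.185 0 0 0 1;0.005 0 0.185 0 0 0 1'
```

```text
clock: 28.72
tcp_pos: [0.5088, -0.3847, 0.0399]
eef_rot: [-3.14, -0.0, 1.345]
wrist_force: [-5.7, 5.9, 13.4]
grip_width: 0.0001
grasp_force: 6.7
```

```bash
python3 -m creep '0 0 -0.1 0 0 0 1;0 0 -0.2 0 0 0 1;0 0 -0.2 0 0 0 1;0.2 -0.14 -0.2 0 0 0 1;0.4 -0.27 -0.2 0 0 0 1;0.4 -0.27 -0.2 0 0 0 1;0.4 -0.27 -0.2 0 0 0 1;0.4 -0.27 -0.2 0 0 0 1'; python3 -c "
from h import *
to((474.2,-294,50,77.2),(474.2,-294,38,77.2),(458,-367,78,77.2))
s=snap('side','8');cv2.imwrite('pics/s8.png',cv2.resize(s['pixels'][290:420,320:480,::-1],None,fx=4,fy=4))"
```

```text
clock: 29.72
tcp_pos: [0.4753, -0.2962, 0.0781]
eef_rot: [3.14, 0.001, 1.344]
wrist_force: [0.3, -0.4, -0.5]
grip_width: 0.0
grasp_force: 0.0
clock 29.73 tcp [ 475.3 -296.2   78.1] yaw 76.99 width 0.0
[ 0.01  -0.008  0.141] [ 0.0003  0.0002 -0.0006] 
[ 0.01  -0.008  0.201] [ 0.0003  0.0002 -0.0006] 
[-0.364 -0.005  0.001] [ 0.0003  0.0002 -0.0006]
```

View pics/s8.png

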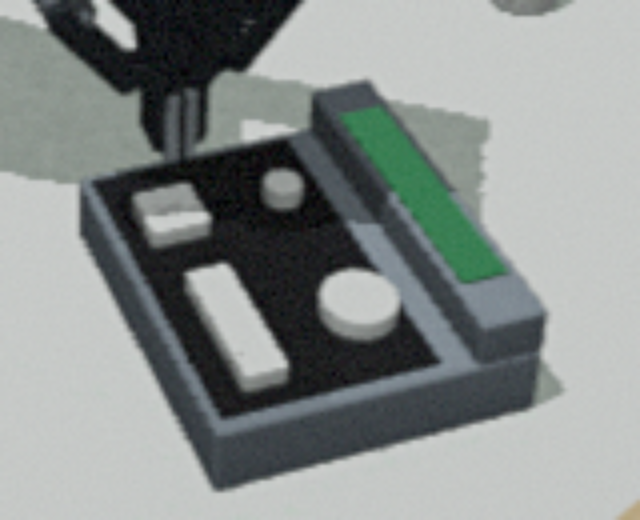

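The large round key has sprung back up at crop (358,303). The shut fingers hover above the square key, which is at crop (170,215). Next I press the square key.

```bash
python3 -m creep '0.005 -0.006 0.1 0 0 0 1;0.005 -0.006 0.14 0 0 0 1;0.005 -0.006 0.16 0 0 0 1;0.005 -0.006 0.175 0 0 0 1;0.005 -0.006 0.19 0 0 0 1;0.005 -0.006 0.2 0 0 0 1;0.005 -0.006 0.2 0 0 0 1;0.005 -0.006 0.2 0 0 0 1'
```

```text
clock: 30.78
tcp_pos: [0.4734, -0.2939, 0.0399]
eef_rot: [-3.141, 0.001, 1.345]
wrist_force: [-5.8, 3.5, 14.3]
grip_width: -0.0003
grasp_force: 7.1
```

```bash
python3 -m creep '0 0 -0.1 0 0 0 1;0 0 -0.2 0 0 0 1;0 0 -0.2 0 0 0 1;-0.18 0 -0.2 0 0 0 1;-0.37 0 -0.2 0 0 0 1;-0.37 0 -0.2 0 0 0 1;-0.37 0 -0.2 0 0 0 1;-0.37 0 -0.2 0 0 0 1'; python3 -c "
from h import *
to((458,-367,50,77.2),(458,-367,38,77.2))"
```

```text
clock: 31.78
tcp_pos: [0.4568, -0.3644, 0.077]
eef_rot: [-3.141, -0.001, 1.345]
wrist_force: [-0.3, -0.6, 0.2]
grip_width: -0.0
grasp_force: 0.0
clock 31.77 tcp [ 456.8 -364.4   77. ] yaw 77.08 width -0.0
[-0.012  0.009  0.135] [-0.0002 -0.0002 -0.0003] 
[-0.012  0.009  0.195] [-0.0002 -0.0002 -0.0003]
```

```bash
python3 -m creep '-0.006 0.006 0.1 0 0 0 1;-0.006 0.006 0.14 0 0 0 1;-0.006 0.006 0.16 0 0 0 1;-0.006 0.006 0.175 0 0 0 1;-0.006 0.006 0.19 0 0 0 1;-0.006 0.006 0.198 0 0 0 1;-0.006 0.006 0.198 0 0 0 1;-0.006 0.006 0.198 0 0 0 1'
```

```text
clock: 32.78
tcp_pos: [0.4578, -0.3669, 0.04]
eef_rot: [-3.141, -0.0, 1.345]
wrist_force: [-4.3, 5.4, 12.1]
grip_width: 0.0001
grasp_force: 6.0
```

```bash
python3 -m creep '0 0 -0.1 0 0 0 1;0 0 -0.2 0 0 0 1;0 0 -0.5 0 0 0 1;0 0 -0.6 0 0 0 1;0 -0.2 -0.6 0 0 0 1;0 -0.2 -0.6 0 0 0 1;0 -0.2 -0.6 0 0 0 1;0 -0.2 -0.6 0 0 0 1'
python3 - <<'E'
from h import *
s=snap("side","9");c=snap("top","9");cv2.imwrite("pics/s9.png",s["pixels"][:,:,::-1])
faces(s,zs=((.060,.084),(.094,.118),(.128,.152)));print(top(c,(290,140,380,220),.156,.008)[0])
a,b=load("top0")["pixels"].astype(int),c["pixels"].astype(int)
for n,(u0,v0,u1,v1) in dict(bottle=(390,135,430,175),tape=(200,130,255,185)).items():print(n,abs(a-b)[v0:v1,u0:u1].mean().round(2))
E
```

```text
clock: 33.78
tcp_pos: [0.4196, -0.3586, 0.1585]
eef_rot: [3.14, 0.001, 1.345]
wrist_force: [1.2, 0.5, 0.8]
grip_width: -0.0003
grasp_force: 0.0
0.06 end (pos,slope deg,n) 0 side 0
0.094 end (pos,slope deg,n) 0 side 0
0.128 end (pos,slope deg,n) 0 side 0
[657.8  -4.3 100.   64.1  78.1]
bottle 8.61
tape 8.67
```

View pics/s9.png

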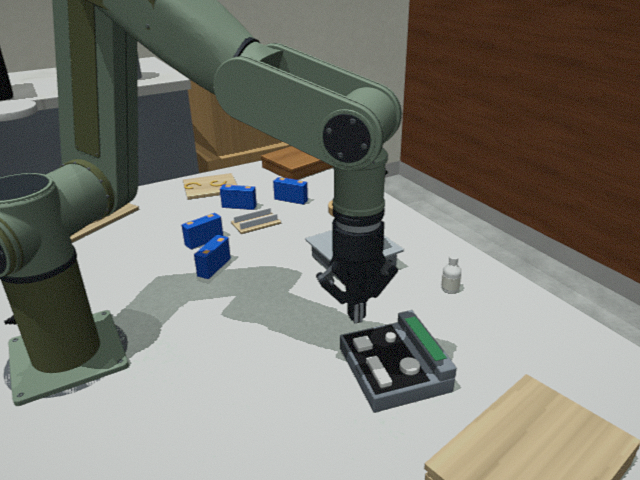

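The final view shows all the keys up, the bottle in place at (452,275), the rack empty and the robot touching nothing. The top camera puts the stack's top case still in line at 657.8, -4.3, so I'm handing in.

```bash
python3 -c "
from cell import arm
print(arm.close_job())"
```

```text
the job is handed in; nothing more can be done
None
```

The job is handed in at about 34 s: the case was laid flat on the bench, regripped across its width and set on the column within about 1 mm, after one small correction; the large round, square and bar keys were each pressed fully in that order, and the small key, bottle and tape roll were left alone.

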